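# Set the filter's vent valve, line up the cover fastener and hold the cover down

### The arm

A 7-joint arm with a two-finger parallel gripper is mounted at the origin on the work surface. World frame = base frame: x ahead of the robot, y to its left, z up, the work surface at z = 0. Lengths are in mm, angles in rad, forces in N, time in s.
With the tool pointing down it reaches from about 400 to 850 mm from the base axis. Payload 10.4 kg.
Tool frame: the origin (TCP) lies at the very end of the fingers, on their centre line; the grasp point (between the pads) lies 19 mm behind it; z points along the fingers, x is the direction in which the jaws open and shut, and the axes are right-handed (so a half turn about z gives the same grasp; the last joint's range is limited). The gripper opens to 87 mm and grips with 3 to 60 N. Pads are 19 mm wide; open, the fingers measure 117 mm over their backs; the gripper's body (75 mm by 190 mm) begins 51 mm behind the grasp point.
Start: joints at [-1.17, 0.332, -0.065, 1.46, 0.022, 1.35, -0.088], TCP at [257.007, 569.736, 222.576] pointing down, gripper open.
Joint ranges: [-2.6, 2.6], [-0.5, 2.12], [-1.47, 1.34], [0.16, 2.42], [-1.27, 4.41], [0.06, 2.06], [-2.6, 2.6]. Speed limits (rad/s): [2.22, 2.22, 2.79, 2.79, 3.14, 3.14, 3.14].

### API

Orientations are given as a rotation vector (axis times angle).
In Python, from cell import readout, imaging, order, spotter gives the robot as it stands.
- The arm moves only by the tool send_rows, never from a script. Its argument "rows" is text: rows parted by semicolons, each of 4 numbers parted by spaces: the shift along the tool's x, y, z in cm, then the turn about the tool's z in rad. A call has 1 to 10 rows; each row shifts and turns the commanded pose from where the row before left it, along the tool's axes as they then stand; what a row does not reach is not made up. A row lasts 1/8 s, in which the tool goes at most 62.5 mm and 10.7 degrees, less where a joint would pass 70% of its speed; a pose out of reach is approached as far as the arm can. A call is refused whole if a number of a shift passes 6.25 or a number of a turn 0.188, either way. A call with a gripper value outside its range is refused whole. "gripper" is the finger opening in cm, from 0 to 8.7, set as the call begins (left out, the last holds). The fingers move at their own pace and stop on an object; the grip force is fixed at half the most. Time passes only in rows, so rows that do not move let the fingers close. It gives the time, the measured TCP pose, the force and the opening at its end, in the units of the state.
- readout.read_state(): the state, without advancing time (a new reading comes with each control period).
- imaging.camera(name): name is "side" or "top" or "wrist"; returns (picture, depth): 400x640x3 uint8, red, green, blue; 400x640 float32, mm along the optical axis (not along the pixel's ray), 0 where there is no reading.
- imaging.camera_model(name): a dict with "fx", "fy", "cx", "cy" (pixels), "R" (3x3) and "t" (3): a world point X has camera coordinates R X + t; the wrist camera has in their place "T_tool_cam" (4x4, takes a point from camera to tool coordinates, whose origin is the TCP and whose axes are the tool frame's). Camera axes: x right, y down, z forward; pixel columns grow to the right and rows downward; lengths in mm; the calibration is good to about 2 mm. A picture is of the moment at which its call begins: read the wrist's pose just before it. camera_model takes no time and is no camera call.
- order.close_job(): hands the job in, once; it reports no verdict.
Trained networks look in the newest picture that a camera, given by its name, has taken for a name from the list of things; names that differ only in an ending like _2 or _b are one class to them, and where a whole thing is asked for, a point or a joint stands for the part that bears it (a point fixed in the world has none). Each returns a list of dicts, best first, with "conf" (0 to 1); they miss things now and then, are a little off and sometimes report something else, mostly with a low value. They report only what shows in the picture. A call takes as long as a camera call.
- spotter.silhouettes(camera, thing): "region" (400x640 bool, what is visible of it) and "box" ([centre column, centre row, width, height] in pixels, round what is visible of it).
- spotter.pinpoint(camera, thing): "point" ([column, row] in pixels: a listed point, or the origin of a listed thing).
The state is a dict: "t": time; "q": joint angles; "qd": joint speeds; "joint_efforts": joint torques, N m; "eef_pos": TCP position; "orientation": TCP orientation; "force": force on the tool from outside, world axes, zero at the start; "torque": the same for the moment, N m; "opening": opening from 0.0 (shut) to 1.0 (fully open).
Only numpy, scipy, OpenCV 4.12 (cv2) and the standard library are available. Lean on these libraries where they do the work, as an engineer would, in place of code of your own. Each camera call takes 0.05 s, during which the arm holds its last target. There are 200 camera calls.

### The job

On the water filter unit on the prep table, first turn the black lever of the vent valve from nearly closed to half open (45 degrees, over the long tick), so that trapped air can escape. Then turn the metal wing of the quarter-turn fastener on the cover until its slot is in line with the two marks on the cover, and only then press the sprung cover straight down, fully home against its frame. Finish while still holding the cover down there, with the valve left half open and the cup and tin on the unit and the jar and bottle beside it left where they stand.

Things in the scene. Friction and masses are not known exactly. Their poses are not given: they have to be found in the camera images.
- unit_top (a point): Counter-top water filter unit: a fixed brushed-metal case 240 (x) x 340 (y) x 100 mm high, standing on the table. This point is the centre of its flat top, 100 mm above the table. Axes: x from the unit's front to its back, y to the unit's left (seen from the robot), z up. The vent valve stands on the left part of the top, the sprung cover on the right part. The unit never moves.
- cover_frame (a point): Centre of the square dark frame on the unit's top that the cover is pressed against; 106 mm above the table, at x -10, y -75 mm from unit_top. Axes as the unit's.
- cover_top (a point): Centre of the upper face of the square flat steel cover, 160 x 160 x 8 mm, which floats on springs above the frame and only slides straight down. Upper face 124 mm above the table when up, 114 mm when fully home. Two dark line marks, 44 x 4 mm, run on the cover along the unit's x axis, in front of and behind the fastener (31 to 75 mm from the centre). Axes as the unit's.
- cover_part (a joint): How far the cover is pushed down, m: 0 up (as it stands untouched), 0.010 fully home against its frame. The springs push back with about 3 N at the top, rising evenly to about 11 N when home (1 N more or less). With the fastener out of line its stud jams on a keeper inside and the cover stops about 3 mm down.
- wing_grip (a point): The quarter-turn fastener in the middle of the cover: an upright bare metal wing 38 mm long, 16 mm wide, standing 36 mm above the cover, on a 44 mm disc, with a dark slot running along the middle of its length. This point lies on its turning axis (vertical), 25 mm above the cover's upper face, 11 mm below the wing's top. It turns and sinks with the wing: x along the slot, y across the wing, z up.
- wing_part (a joint): Fastener angle, rad, counter-clockwise positive seen from above: 0 when the slot lies in one line with the two marks on the cover (along the unit's x axis); starts somewhere between 0.8 and 1.5; stops at -0.5 and 1.6. It stays where it is left (friction about 0.04 N m).
- valve_axis (a point): Turning axis (vertical) of the vent ball valve's lever, at the lever's mid height, 170 mm above the table; at x 30, y 115 mm from unit_top. It turns with the lever: y points along the lever to its free end, x across it, z up.
- lever_grip (a point): Point on the black valve lever, 60 mm from the turning axis, at mid height (170 mm above the table). The lever is a bar 12 mm wide and 16 mm high whose free end is 84 mm from the axis; y along the lever outwards, x across it. The steel pipe under it runs along the unit's x axis, its top 136 mm above the table.
- lever_part (a joint): Valve angle, rad, counter-clockwise positive seen from above: 0 closed (lever square to the pipe, pointing to the unit's left), 1.571 open (lever along the pipe, pointing to the unit's front), 0.785 half open (over the longest of the three ticks on the case). Stays where it is left (friction about 0.15 N m).
- dip_cup: Bystander, to be left alone: small white ceramic cup, 44 mm across, 34 mm high, standing on the unit's top at the back between valve and cover. Origin at the centre of its underside.
- tin: Bystander, to be left alone: small steel tin, 40 mm across, 30 mm high, standing on the unit's top at the front between valve and cover. Origin at the centre of its underside.
- jar: Bystander, to be left alone: jar 64 mm across, 90 mm high, on the table to one side of the unit. Origin at the centre of its underside.
- bottle: Bystander, to be left alone: amber bottle 68 mm across, 170 mm high, on the table to one side of the unit. Origin at the centre of its underside.

How it is judged (in metres and radians):
On the way, in this order (a step that is already met when the one before it is completed fails the run):
1. the vent valve is set half open while the fastener is still out of line (value of joint lever_part between 0.625 and 0.945 rad), for 0.2 s.
2. the fastener's slot is lined up with the marks (all of step 1 and value of joint wing_part between -0.2 and 0.2 rad), for 0.2 s.
At the end, for the whole second after the job is handed in: The robot is holding the cover down, pushing on it or its fastener with over 4 N, at least 8.5 of its 10 mm travel down; the fastener's slot is within 0.2 rad (11 degrees) of the marks and the valve within 0.16 rad (9 degrees) of half open (0.785 rad) (all of step 2 and value of joint cover_part above 0.0085 m and (contact force between any of the fingers, the arm and cover_part above 4 N or contact force between any of the fingers, the arm and wing_part above 4 N)); the arm keeps its last pose, push and grip.
It fails at once if one of the loose things standing around was shifted by more than 40 mm (distance of any of dip_cup, tin, jar, bottle from where it was at the start of the episode above 0.04 m).
It also fails if it takes over 42 s, if anything falls off the work surface, if the arm or the gripper's body presses on something with over 40 N, if the wrist force passes 120 N, or if a joint passes its speed limit or range.

## Working session

There is one attempt and no reset: what is moved stays moved. The work goes in short steps, Python scripts to look and compute and a tool call to move; the robot and the scene stay as the last step left them, time stands still between calls to the robot, and variables do not carry over. Pictures are saved under pics/ and viewed, about 8 in all and at most 12, crops included, and the job is handed in when it is done.

Besides the shell and the picture viewer there is one more tool, called after "Emit:" by a JSON object that holds its "name" and its "arguments", one argument or row to a line. send_rows: Moves the arm, as the interface text tells. Its arguments: {"type":"object","properties":{"rows":{"type":"string"},"gripper":{"type":"number"}},"required":["rows"]}

```bash
mkdir -p pics; ls; cat > h.py <<'E'
import numpy as np, cv2
from scipy.spatial.transform import Rotation as Ro
from cell import readout, imaging, order, spotter
def world(cam,px,depth=None,z=None,st=None):
    m=imaging.camera_model(cam)
    r=np.array([(px[0]-m['cx'])/m['fx'],(px[1]-m['cy'])/m['fy'],1.])
    if 'R' in m: R=np.array(m['R']).T; c=-R@np.array(m['t'])
    else:
        T=np.array(m['T_tool_cam']); Rt=Ro.from_rotvec(st['orientation']).as_matrix()
        R=Rt@T[:3,:3]; c=Rt@T[:3,3]+np.array(st['eef_pos'])
    d=R@r
    if z is not None: return c+d*(z-c[2])/d[2]
    return c+d*depth
def save(n,im): cv2.imwrite(n,cv2.cvtColor(im,cv2.COLOR_RGB2BGR))
E
python3 - <<'E'
from h import *
s=readout.read_state();print(s)
zs=dict(unit_top=100,cover_frame=106,cover_top=124,wing_grip=149,valve_axis=170,lever_grip=170)
for c in ['top','side']:
    im,d=imaging.camera(c); save(f'pics/{c}.png',im)
    for n,z in zs.items():
        for r in spotter.pinpoint(c,n)[:1]:
            p=r['point'];dd=d[int(p[1]),int(p[0])]
            print(c,n,round(r['conf'],2),np.round(p),world(c,p,z=z).round(),world(c,p,depth=dd).round())
E
```

```text
pics
{'t': 0.0, 'q': array([-1.16959218,  0.33288915, -0.06471142,  1.46091682,  0.02161337,
        1.34988475, -0.08852555]), 'qd': array([ 0.00078819, -0.00107075,  0.00029702,  0.00120905, -0.00024098,
        0.00126264,  0.0006404 ]), 'joint_efforts': array([-3.42747071e-04, -6.23283434e+01,  2.42859236e-02, -3.89876318e+01,
       -6.12948881e-02,  4.02751495e-02,  1.15424359e-04]), 'eef_pos': array([256.8686608 , 569.36650883, 221.75487388]), 'orientation': array([ 2.63826971e+00,  1.70410645e+00, -1.78506753e-03]), 'force': array([ 0.2588254 ,  0.00209308, -0.26572411]), 'torque': array([-0.01307767,  0.0128427 ,  0.03449436]), 'opening': 0.9955366787815527}
top unit_top 0.8 [320. 232.] [544.  49. 100.] [543.  49. 122.]
top cover_frame 0.71 [352. 228.] [555. -25. 106.] [552. -21. 146.]
top cover_top 0.62 [357. 226.] [558. -35. 124.] [556. -32. 159.]
top wing_grip 0.57 [356. 230.] [549. -29. 149.] [549. -30. 145.]
top valve_axis 0.65 [269. 218.] [569. 159. 170.] [568. 158. 176.]
side unit_top 0.7 [307. 212.] [549.  44. 100.] [538.  26. 126.]
side cover_frame 0.72 [325. 230.] [547. -36. 106.] [538. -48. 126.]
side cover_top 0.98 [323. 225.] [545. -29. 124.] [540. -35. 133.]
side wing_grip 0.57 [322. 217.] [546. -26. 149.] [542. -31. 158.]
side valve_axis 0.75 [285. 167.] [561. 155. 170.] [560. 154. 172.]
side lever_grip 0.7 [266. 217.] [431.  41. 170.] [448.  78. 121.]
```

```bash
python3 - <<'E'
import cv2
a=cv2.imread('pics/top.png')[130:330,180:480];cv2.imwrite('pics/t2.png',cv2.resize(a,(800,533),interpolation=2))
a=cv2.imread('pics/side.png')[90:310,180:480];cv2.imwrite('pics/s2.png',cv2.resize(a,(800,587),interpolation=2))
E
```

```text
(no output)
```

View pics/t2.png

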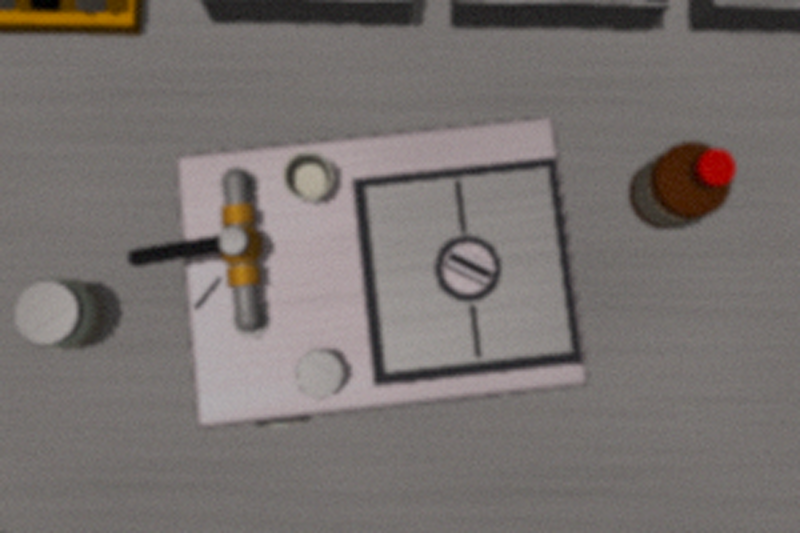

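View pics/s2.png

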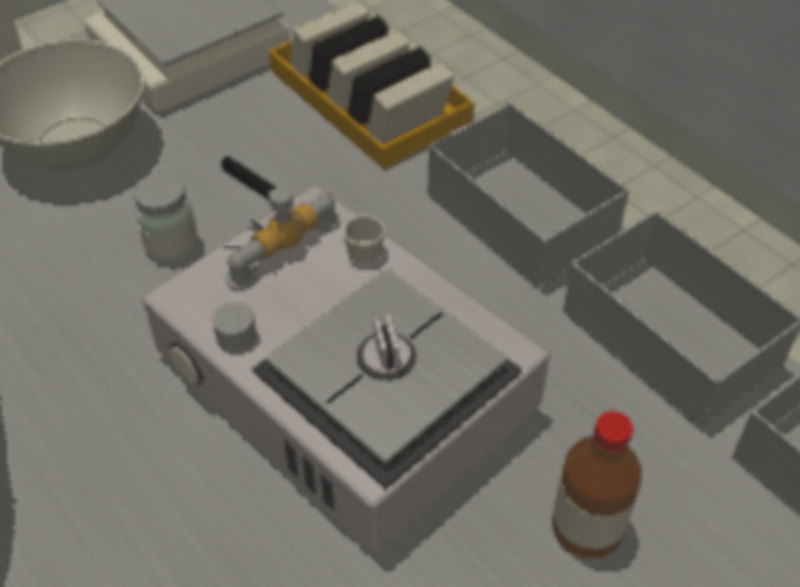

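The crops show the lever from (233,240) to (132,257) in the top view, pointing left, with the long tick at (197,305)–(219,279). The marks run from (459,182) to (478,355), and the wing slot from (449,257) to (489,276). I'll convert these to world coordinates.

```bash
python3 - <<'E'
from h import *
P=lambda x,y,z:world('top',(180+x*.375,130+y*.375),z=z)
pts=dict(axis=P(233,240,178),tip=P(132,257,178),m1=P(459,182,124),m2=P(478,355,124),w1=P(449,257,160),w2=P(489,276,160),
t1=P(197,305,100),t2=P(219,279,100),c1=P(180,157,100),c2=P(550,119,100),c3=P(585,381,100),c4=P(201,424,100),jar=P(48,313,90),bot=P(690,180,120),cup=P(312,178,134),tin=P(322,372,130))
for k,v in pts.items(): print(k,v.round(1))
a=lambda p,q:np.arctan2(*(pts[p]-pts[q])[[1,0]])
print('marks',a('m1','m2'),'edge',a('c1','c4'),a('c2','c3'),a('c1','c2')-np.pi/2,'wing',a('w1','w2'),'lever',a('tip','axis')-np.pi/2,'tick',a('t1','t2'))
yaw=np.mean([a('m1','m2'),a('c1','c4'),a('c2','c3'),a('c1','c2')-np.pi/2]);print(yaw)
c=np.mean([pts[f'c{i}'] for i in (1,2,3,4)],0);print('unit',c)
R=np.array([[np.cos(yaw),-np.sin(yaw)],[np.sin(yaw),np.cos(yaw)]])
print('cover',c[:2]+R@[-10,-75],'mid marks',(pts['m1']+pts['m2'])/2,'valve',c[:2]+R@[30,115])
for n in ['lever_grip']:
  for cam in ['top','side']:
    im,d=imaging.camera(cam)
    for r in spotter.silhouettes(cam,n)[:2]: print(cam,r['conf'],r['box'])
print(Ro.from_rotvec(readout.read_state()['orientation']).as_matrix().round(3))
print(np.array(imaging.camera_model('wrist')['T_tool_cam']).round(3))
m=imaging.camera_model('top');print(-np.array(m['R']).T@m['t'])
E
```

```text
axis [563.8 162.  178. ]
tip [548.8 241.9 178. ]
m1 [622.3 -22.7 124. ]
m2 [475.5 -39.7 124. ]
w1 [554.7 -12.2 160. ]
w2 [539.8 -44.9 160. ]
t1 [513.8 202.1 100. ]
t2 [536.6 183.9 100. ]
c1 [643.7 222.7 100. ]
c2 [ 684.3 -105.4  100. ]
c3 [ 454.5 -134.4  100. ]
c4 [412.9 194.3 100. ]
jar [504.8 333.7  90. ]
bot [ 628.3 -223.3  120. ]
cup [621.9 103.2 134. ]
tin [459.4  90.7 130. ]
marks 0.11583503901561563 edge 0.12224690662426586 0.12585265931996545 0.12308371093556336 wing 1.1434401405518364 lever 0.18605761220978612 tick 2.4698028899210565
0.12175457897385258
unit [548.83478707  44.31340432 100.        ]
cover [548.01786519 -31.34591525] mid marks [548.86294816 -31.20786571 124.        ] valve [564.64549089 162.10568609]
top 0.7 [250.4, 224.4, 41.9, 15.1]
side 0.66 [277.5, 160.5, 29.7, 16.6]
[[ 0.411  0.912  0.   ]
 [ 0.912 -0.411  0.   ]
 [ 0.    -0.    -1.   ]]
[[   1.      -0.      -0.       0.699]
 [   0.       0.967    0.254  -68.204]
 [   0.      -0.254    0.967 -162.387]
 [   0.       0.       0.       1.   ]]
[ 489.42286738   44.75455783 1002.49204467]
```

Emit:
{"name": "send_rows", "arguments": {
  "rows": "-1.96 4.13 0 0;-1.96 4.13 0 0;-1.96 4.13 0 0;-1.96 4.13 0 0;-1.96 4.13 0 0;-1.96 4.13 0 0;-1.96 4.13 0 0;-1.96 4.13 0 0;-1.96 4.13 0 0;-1.96 4.13 0 0",
  "gripper": 5
}}

```text
t: 2.15
eef_pos: [553.7, 220.1, 222.8]
orientation: [-2.639, -1.705, -0.001]
force: [0.9, -0.1, -0.4]
opening: 0.575
```

Emit:
{"name": "send_rows", "arguments": {
  "rows": "0 0 0 0.16;0 0 0 0.16;0 0 0 0.16;0 0 0 0.16;0 0 0 0.16;0 0 0 0.16;0 0 0 0;0 0 0 0"
}}

```text
t: 3.15
eef_pos: [552.8, 221.3, 222.6]
orientation: [-3.127, -0.299, -0.0]
force: [0.1, 0.1, -0.2]
opening: 0.576
```

```bash
cat > g.py <<'E'
from h import *
import sys
def to(x,y,z,ang):
    s=readout.read_state();M=Ro.from_rotvec(s['orientation']).as_matrix();p=np.array(s['eef_pos'])
    a=np.arctan2(M[1,0],M[0,0]);print('t',s['t'],'pos',p.round(1),'ang',round(a,3),'F',np.round(s['force'],1),'open',round(s['opening']*8.7,2))
    print('shift cm',(M.T@(np.array([x,y,z])-p)/10).round(2),'turn',round(-(ang-a),3))
if __name__=='__main__': to(*map(float,sys.argv[1:5]))
E
python3 g.py 553 221 153 0.186
python3 - <<'E'
from h import *
s=readout.read_state();im,d=imaging.camera('wrist');save('pics/w1.png',im)
for r in spotter.pinpoint('wrist','lever_grip')[:1]: print(r,world('wrist',r['point'],z=170,st=s))
E
```

```text
t 3.15 pos [552.8 221.3 222.6] ang 0.191 F [ 0.1  0.1 -0.2] open 5.01
shift cm [0.01 0.04 6.96] turn 0.005
{'point': [322.8, 214.6], 'conf': 0.85} [556.09838628 225.13252408 170.        ]
```

View pics/w1.png

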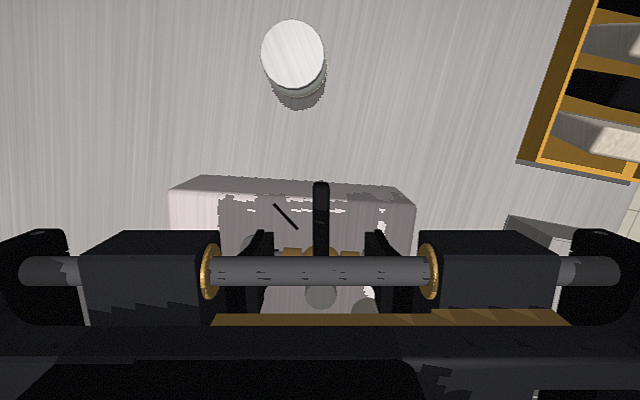

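The wrist view shows the lever at column 321, midway between the fingers (about 260 and 380). I'll descend and grip it.

Emit:
{"name": "send_rows", "arguments": {
  "rows": "0 0 1.4 0;0 0 1.4 0;0 0 1.4 0;0 0 1.4 0;0 0 1.3 0;0 0 0 0"
}}

```text
t: 4.0
eef_pos: [552.3, 221.0, 152.3]
orientation: [3.127, 0.293, -0.003]
force: [0.4, -0.1, 0.2]
opening: 0.573
```

Emit:
{"name": "send_rows", "arguments": {
  "rows": "0 0 0 0;0 0 0 0;0 0 0 0;0 0 0 0;0 0 0 0;0 0 0 0",
  "gripper": 0
}}

```text
t: 4.75
eef_pos: [553.2, 221.4, 153.7]
orientation: [-3.128, -0.294, -0.002]
force: [2.9, 1.2, -0.5]
opening: 0.135
```

```bash
python3 - <<'E'
from h import *
s=readout.read_state();M=Ro.from_rotvec(s['orientation']).as_matrix();p=np.array(s['eef_pos'])
a=np.arctan2(M[1,0],M[0,0]);print(p,a,s['force'],s['opening']*8.7)
c=np.array([564.3,162]);v=p[:2]-c;print('r',np.hypot(*v),'lever from pos',np.arctan2(v[1],v[0])-np.pi/2-.122)
# arc, N rows: chord expressed in tool axes at row start
N=8;D=.721;dt=D/N
r=60
ch=2*r*np.sin(dt/2)/10
# tool x points at angle a (~ +x world); motion is -x; turned by dt/2 ccw; tool y = cw 90 from x (inward)
print('x',-ch*np.cos(dt/2),'y',ch*np.sin(dt/2),'turn',-dt)
E
```

```text
[553.24578546 221.44107312 153.70981264] 0.1874126109869538 [ 2.87680588  1.18294642 -0.48620932] 1.1711841624585744
r 60.460208669605635 lever from pos 0.06186882348462264
x -0.5400182555228231 y 0.02435105752504175 turn -0.090125
```

Emit:
{"name": "send_rows", "arguments": {
  "rows": "-0.54 0.024 0 -0.09;-0.54 0.024 0 -0.09;-0.54 0.024 0 -0.09;-0.54 0.024 0 -0.09;-0.54 0.024 0 -0.09;-0.54 0.024 0 -0.09;-0.54 0.024 0 -0.09;-0.54 0.024 0 -0.09;0 0 0 0;0 0 0 0"
}}

```text
t: 6.0
eef_pos: [518.3, 198.9, 153.8]
orientation: [2.823, 1.376, 0.005]
force: [9.4, 0.5, -4.8]
opening: 0.136
```

```bash
python3 - <<'E'
from h import *
s=readout.read_state();M=Ro.from_rotvec(s['orientation']).as_matrix();p=np.array(s['eef_pos'])
a=np.arctan2(M[1,0],M[0,0]);print(p,a-.122,s['force'],s['opening']*8.7)
v=p[:2]-[564.3,162];print('r',np.hypot(*v),'lever from pos',np.arctan2(v[1],v[0])-np.pi/2-.122)
E
```

```text
[518.29870121 198.85370004 153.78364084] 0.7848221139936663 [ 9.44253743  0.50044254 -4.7537361 ] 1.1871561336479264
r 58.94331765960155 lever from pos 0.7733577424723522
```

Both estimates put the valve at about 0.78. I'll release it, rise and check from above.

Emit:
{"name": "send_rows", "arguments": {
  "rows": "0 0 0 0;0 0 0 0;0 0 0 0;0 0 0 0",
  "gripper": 5
}}

```text
t: 6.5
eef_pos: [516.6, 199.3, 153.5]
orientation: [-2.824, -1.376, 0.0]
force: [0.3, 0.6, 0.0]
opening: 0.5
```

Emit:
{"name": "send_rows", "arguments": {
  "rows": "0 0 -1.5 0;0 0 -1.5 0;0 0 -1.5 0;0 0 -1.5 0;0 0 -1.5 0;0 0 0 0"
}}

```text
t: 7.25
eef_pos: [517.3, 199.5, 230.0]
orientation: [-2.824, -1.376, -0.004]
force: [-0.6, 0.3, -1.0]
opening: 0.575
```

```bash
python3 g.py 548.5 -31.3 230 -0.428
```

```text
t 7.25 pos [517.3 199.5 230. ] ang 0.907 F [-0.6  0.3 -1. ] open 5.0
shift cm [-16.26  16.68  -0.02] turn 1.335
```

Emit:
{"name": "send_rows", "arguments": {
  "rows": "-2.71 2.78 0 0;-2.71 2.78 0 0;-2.71 2.78 0 0;-2.71 2.78 0 0;-2.71 2.78 0 0;-2.71 2.78 0 0;0 0 0 0"
}}

```text
t: 8.12
eef_pos: [547.6, -35.2, 228.1]
orientation: [2.827, 1.368, -0.002]
force: [-0.3, 1.3, 0.7]
opening: 0.576
```

Emit:
{"name": "send_rows", "arguments": {
  "rows": "0 0 0 0.167;0 0 0 0.167;0 0 0 0.167;0 0 0 0.167;0 0 0 0.167;0 0 0 0.167;0 0 0 0.167;0 0 0 0.167;0 0 0 0;0 0 0 0"
}}

```text
t: 9.38
eef_pos: [547.8, -31.0, 228.3]
orientation: [-3.071, 0.662, 0.001]
force: [-0.3, 0.8, 0.5]
opening: 0.574
```

```bash
python3 g.py 548.5 -31.3 134 -0.428
python3 - <<'E'
from h import *
s=readout.read_state();im,d=imaging.camera('wrist');w=im
r=spotter.pinpoint('wrist','wing_grip')[:1]
if r: print(r,world('wrist',r[0]['point'],z=149,st=s))
t,_=imaging.camera('top');sd,_=imaging.camera('side')
a=cv2.resize(t[140:300,180:400],(400,290),interpolation=2);b=cv2.resize(sd[90:310,180:480],(400,290),interpolation=2)
save('pics/c1.png',np.vstack([np.hstack([a,b]),np.hstack([cv2.resize(w,(480,300)),np.zeros((300,320,3),np.uint8)])]))
E
```

```text
t 9.375 pos [547.8 -31.  228.3] ang -0.425 F [-0.3  0.8  0.5] open 5.0
shift cm [ 0.08 -0.    9.43] turn 0.003
[{'point': [318.2, 203.0], 'conf': 0.64}] [550.21647913 -26.38668907 149.        ]
```

View pics/c1.png

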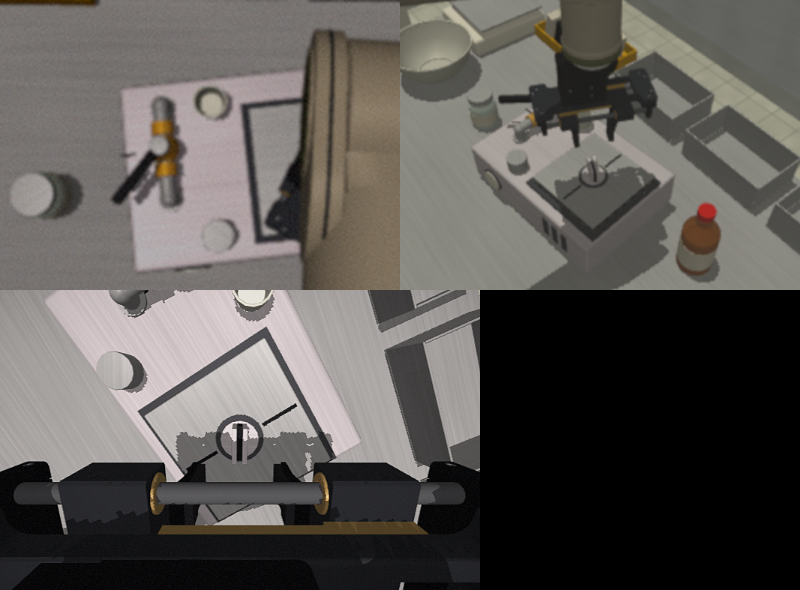

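The top view puts the lever about 0.77 rad from closed, over the long tick. The wing stands upright at column 240 of the wrist panel, centred between the fingers at about 195 and 285. I'll descend and grip it.

Emit:
{"name": "send_rows", "arguments": {
  "rows": "0 0 1.5 0;0 0 1.5 0;0 0 1.5 0;0 0 1.5 0;0 0 1.2 0;0 0 1 0;0 0 0.8 0;0 0 0.4 0;0 0 0 0;0 0 0 0"
}}

```text
t: 10.82
eef_pos: [548.1, -31.6, 134.9]
orientation: [-3.069, 0.669, -0.001]
force: [0.2, -0.3, 0.9]
opening: 0.574
```

Emit:
{"name": "send_rows", "arguments": {
  "rows": "0 0 0 0;0 0 0 0;0 0 0 0;0 0 0 0;0 0 0 0;0 0 0 0",
  "gripper": 0
}}

```text
t: 11.58
eef_pos: [547.8, -31.5, 134.6]
orientation: [-3.069, 0.669, 0.0]
force: [-1.4, 0.5, 0.7]
opening: 0.18
```

```bash
python3 g.py 548.3 -31.2 134 -1.449
```

```text
t 11.575 pos [547.8 -31.5 134.6] ang -0.429 F [-1.4  0.5  0.7] open 1.57
shift cm [ 0.03 -0.05  0.06] turn 1.02
```

Emit:
{"name": "send_rows", "arguments": {
  "rows": "0 0 0 0.146;0 0 0 0.146;0 0 0 0.146;0 0 0 0.146;0 0 0 0.146;0 0 0 0.146;0 0 0 0.144;0 0 0 0;0 0 0 0;0 0 0 0"
}}

```text
t: 12.82
eef_pos: [546.0, -29.1, 133.8]
orientation: [2.354, -2.079, -0.009]
force: [-9.4, 7.7, 4.6]
opening: 0.179
```

```bash
python3 g.py 548.3 -31.2 124 -1.449
python3 - <<'E'
from h import *
w,d=imaging.camera('wrist');save('pics/w2.png',w)
E
```

```text
t 12.825 pos [546.  -29.1 133.8] ang -1.447 F [-9.4  7.7  4.6] open 1.56
shift cm [ 0.24 -0.21  0.98] turn 0.002
```

View pics/w2.png

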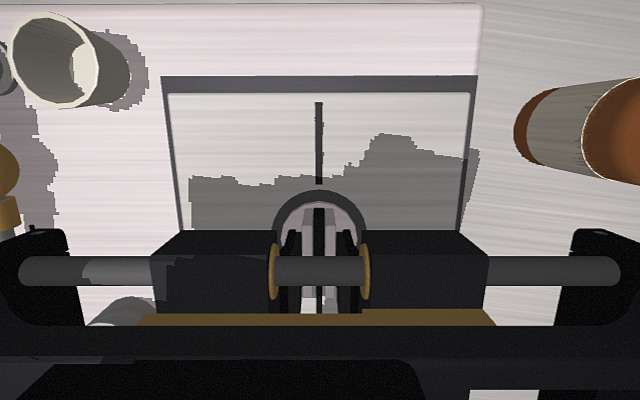

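The slot and the front mark share column 319, so the wing is lined up. I'll ease the side load a little and press down while gripping.

Emit:
{"name": "send_rows", "arguments": {
  "rows": "-0.1 0.08 0 0;-0.1 0.08 0 0;0 0 0.2 0;0 0 0.2 0;0 0 0.2 0;0 0 0.2 0;0 0 0.2 0;0 0 0 0;0 0 0 0"
}}

```text
t: 14.0
eef_pos: [546.0, -29.0, 125.1]
orientation: [-2.352, 2.081, 0.002]
force: [-6.0, 4.7, 9.9]
opening: 0.181
```

Emit:
{"name": "send_rows", "arguments": {
  "rows": "0 0 0.2 0;0 0 0.2 0;0 0 0.2 0;0 0 0 0;0 0 0 0;0 0 0 0"
}}

```text
t: 14.75
eef_pos: [547.8, -28.8, 122.0]
orientation: [-2.349, 2.078, -0.001]
force: [-13.0, 6.3, 35.8]
opening: 0.184
```

Emit:
{"name": "send_rows", "arguments": {
  "rows": "0 0 -0.1 0;0 0 0 0;0 0 0 0;0 0 0 0"
}}

```text
t: 15.25
eef_pos: [547.7, -28.9, 122.1]
orientation: [-2.35, 2.079, -0.002]
force: [-8.5, 4.9, 24.9]
opening: 0.182
```

```bash
python3 g.py 548.3 -31.2 124 -1.449
python3 - <<'E'
from h import *
s=readout.read_state();w,d=imaging.camera('wrist')
for n,p in dict(cover1=(260,130),cover2=(400,120),frame=(320,84),unit=(320,40),unitR=(430,45)).items():
    k=[world('wrist',(u,v),depth=d[v,u],st=s) for u in range(p[0]-5,p[0]+6) for v in range(p[1]-2,p[1]+3) if d[v,u]>0]
    print(n,np.median(k,0).round(1))
t,_=imaging.camera('top');sd,_=imaging.camera('side')
a=cv2.resize(t[140:300,180:400],(400,290),interpolation=2);b=cv2.resize(sd[90:310,180:480],(400,290),interpolation=2)
save('pics/c2.png',np.vstack([np.hstack([a,b]),np.hstack([cv2.resize(w,(480,300)),np.zeros((300,320,3),np.uint8)])]))
E
```

```text
t 15.25 pos [547.7 -28.9 122.1] ang -1.448 F [-8.5  4.9 24.9] open 1.58
shift cm [ 0.24 -0.03 -0.19] turn 0.001
cover1 [608.2  10.2 114.1]
cover2 [622.3 -62.8 114.1]
frame [635.6 -18.5 106.2]
unit [658.5 -15.7 100.1]
unitR [663.2 -74.7 100.3]
```

View pics/c2.png

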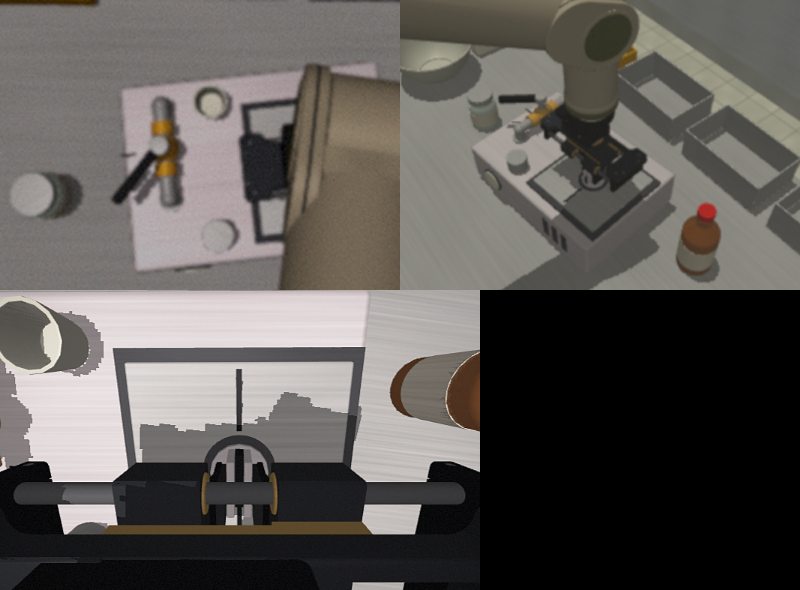

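The wrist depth puts the cover at 114.1 mm, which is fully home. The slot is in line with the mark at column 239, the lever is still over the long tick, and nothing else has moved. I'm handing the job in.

```bash
python3 -c "
from cell import order
print(order.close_job())"
```

```text
the job is handed in; nothing more can be done
None
```

All three steps are done in order, and I handed the job in at about 15.4 s with the gripper still holding the cover down. The interface gives no verdict.

- **Valve:** I gripped the lever and swung it from about 0.06 to about 0.78 rad. My estimates from the tool's turn, its position and the top picture were 0.785, 0.773 and 0.774. The last picture shows the lever unmoved over the long tick.
- **Fastener:** I gripped the wing at about 1.02 rad and turned it to 0. In the last wrist picture the slot and the mark share the same column.
- **Cover:** I pressed it down while still gripping the wing. The wrist depth camera puts the cover's upper face at 114.1 mm, which is its home height. As a check, the same reading gave the frame at 106.2 mm and the case top at 100.1 mm, both matching the given values.
- **Holding force:** The vertical push is about 25 N. It peaked at about 36 N, so I backed off 1 mm.
- **Surroundings:** By eye, the cup, tin, jar and bottle stand where they did.

Two readings did not fully agree. The tool went down 12.6 mm against the cover's 10 mm travel, so the fingers probably slid 2–3 mm down the wing. A side load of about 10 N also remained on the wing at the end.

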